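Clamp a freshly glued arch cast under a hold-down bar with a snap cap

ROBOT

A 6-joint arm with a two-finger parallel gripper is mounted at the origin on a cart in front of the work surface, level with it; the furniture and walls round the work are solid. World frame = base frame: x ahead of the robot, y to its left, z up, the work surface at z = 0. Lengths are in m, angles in rad, forces in N, time in s.
With the tool pointing down it reaches from about 0.35 to 0.85 m from the base axis. Payload 8.1 kg.
Tool frame: the origin (TCP) lies at the very end of the fingers, on their centre line; the grasp point (between the pads) lies 19 mm behind it; z points along the fingers, y is the line along which they close (so a half turn about z gives the same grasp; the last joint's range is limited). The gripper opens to 93 mm and grips with 3 to 60 N. Pads are 15 mm wide; open, the fingers measure 128 mm over their backs; the gripper's body (75 mm by 188 mm) begins 65 mm behind the grasp point.
Start: joints at [-1.188, 0.13, 1.488, -0, 1.523, -0.085], TCP at [0.271, -0.536, 0.219] pointing down, gripper open.
Joint ranges: [-2.96, 2.96], [-0.89, 2.26], [0.02, 2.5], [-1.34, 4.48], [0, 2.73], [-2.66, 2.66]. Speed limits (rad/s): [2.39, 2.39, 2.79, 3.14, 3.14, 3.14].

INTERFACE

Orientations are given as a rotation vector (axis times angle).
In Python, from plant import monitor, eyes, ticket gives the robot as it stands.
- The arm moves only by the tool arm_command, never from a script. Its argument "deltas" is a list that holds one entry, the list of rows, each a list of 6 numbers: the shift along the world's x, y, z in cm, then the turn, a rotation vector about the world's x, y, z in degrees. In form: [[[tx, ty, tz, rx, ry, rz], ...]]. A call has 1 to 12 rows; each row shifts and turns the commanded pose from where the row before left it; what a row does not reach is not made up. A row lasts 1/12 s, in which the tool goes at most 41.7 mm and 7.16 degrees, less where a joint would pass 70% of its speed; a pose out of reach is approached as far as the arm can. A call is refused whole if a number of a shift passes 4.17 or a number of a turn 7.16, either way. A call with a gripper value outside its range is refused whole. "gripper" is the opening, from -1 (shut) to 1 (fully open), set as the call begins (left out, the last holds). The fingers move at their own pace and stop on an object; "squeeze" is the grip in N (left out, the last holds). Time passes only in rows, so rows that do not move let the fingers close. It gives the time, the measured TCP pose, the force, the opening and the grip force at its end, in the units of the state.
- monitor.read_state(): the state, without advancing time (a new reading comes with each control period).
- eyes.read_camera(name): name is "side" or "top"; returns the picture (420x560x3 uint8, blue, green, red); there is no depth.
- eyes.camera_model(name): a dict with "fx", "fy", "cx", "cy" (pixels), "k1" (the pictures are not rectified: a ray, as slopes to the right and down, at radius r is drawn at 1 + k1 r^2 times it, then the intrinsics apply), "rvec" (rotation vector, rad) and "tvec" (3), from world to camera coordinates, as OpenCV has them. Camera axes: x right, y down, z forward; pixel columns grow to the right and rows downward; lengths in m; the calibration is good to about 2 mm. A picture is of the moment at which its call begins. camera_model takes no time and is no camera call.
- ticket.close_job(): hands the job in; it is judged then, once.
The state is a dict: "t": time; "q": joint angles; "dq": joint speeds; "joint_torque": joint torques, N m; "tool_pos": TCP position; "orientation": TCP orientation; "force": force on the tool from outside, world axes, zero at the start; "wrist_torque": the same for the moment, N m; "opening": finger opening in m; "gripper_force": force on a finger pad.
Only numpy, scipy, OpenCV 4.12 (cv2) and the standard library are available. Lean on these libraries where they do the work, as an engineer would, in place of code of your own. Each camera call takes 0.05 s, during which the arm holds its last target. There are 200 camera calls.

TASK

The stone arch cast in the jig has just been glued to its mounting plate and has to be clamped while the glue grabs. Lay the flat hold-down bar over the jig's stud, pads down, so that it bridges both limbs of the cast, and let go of it; then push the round snap cap down over the stud until it clicks and keep pressing until it sits flush on the bar, firmly but without forcing it, since hard pressure chips the stone. Finish while still gripping the cap and pressing it down with about 15 N, and leave everything else on the bench where it is.

Things in the scene. Friction and masses are not known exactly. Their poses are not given: they have to be found in the camera images.
- jig: bonding jig, fixed to the bench: grey metal base plate 112 x 100 mm (x -66 to +46, y -50 to +50 mm of its frame), top 10 mm above the bench, carrying a white plate with the cast, and a stud. Origin on the bench under the stud's axis, z up. The cast's front teeth point to -x, its limbs lie at y = -25 and +25 mm on either side of the stud
- cast: horseshoe-shaped stone arch cast 51 x 66 x 26 mm, glued in the jig round the stud, axes as the jig's. Origin at the middle of its underside, 13 mm above the bench and 14 mm to -x of the stud's axis; tooth tops 39 mm above the bench
- stud_tip (a point): tip of the upright brass stud, 70 mm above the bench. The stud is 15 mm thick, its top 6 mm taper to a 6 mm tip. Four sprung steel balls, centred 57 mm above the bench, stand out to 11.5 mm radius. The cap's lip pushes them in (about 10 N, from a cap height of 60 mm); 3 to 4 mm before the seat they spring out above the lip and pull the cap down: the click
- hold_bar: loose flat aluminium bar with round ends, 110 mm long (y axis), 38 mm wide (x axis), about 110 g, lying pads down on the bench. Origin at its middle, level with the undersides of its two dark pads (24 x 18 mm, 5 mm thick, at y = -25 and +25 mm), z up; the metal is 5 to 12 mm above the origin. A 28 mm hole in its middle clears stud and balls
- snap_cap: loose grey round cap, 30 g, 27 mm high, standing mouth down on the bench. Origin at the centre of its mouth, z up. Flange 38 mm across and 5 mm high, above it a ribbed grip 32 mm across up to the closed top. Bevelled inner lip 19 mm across, 5 mm high, room for the balls above it. Seated: flange flat on the bar, origin on the stud's axis, 51 mm above the bench
- gel_pot: bystander: pot with a screw lid, 53 mm in diameter, 42 mm high; origin under its middle
- powder_pot: bystander: pot with a screw lid, 61 mm in diameter, 55 mm high; origin under its middle
- bur_block: bystander: aluminium block with burs, 28 x 70 x 49 mm; origin under its middle
- spare_cast: bystander: loose white stone arch cast 52 x 67 x 30 mm; origin under its middle
- putty_key: bystander: grey lump of set putty 46 x 46 x 36 mm; origin under its middle
- spatula: bystander: plaster spatula 198 mm long, lying; origin under its middle
- bowl: bystander: rubber mixing bowl 113 mm in diameter, 67 mm high; origin under its middle
- bar_top (a point): middle of the bar's hole at its top face, 12 mm above the bar's origin. Laid right, the bar's y axis is parallel to the jig's y axis (either way round), the pads rest on the cast's limbs and this point is on the stud's axis, 51 mm above the bench (on the uneven teeth the bar may lean by up to 3 degrees until it is pressed)
There are look-alikes about, which are no part of the job. Leave any brown look-alike of the snap_cap alone.

How it is judged:
On the way, in this order (a step that is already met when the one before it is completed fails the run):
1. the bar lies across both limbs of the cast with the stud through its hole, and is let go (horizontal distance between hold_bar and stud_tip below 0.006 m and z of hold_bar in the frame of jig below 0.042 m and angle between hold_bar's own z axis and vertical below 0.1 rad and angle between the y axis of hold_bar and the y axis of jig, either way round below 0.2 rad and contact force between the fingers and hold_bar below 0.2 N), for 0.2 s.
2. the cap has clicked over the stud's balls and sits flush on the bar (horizontal distance between snap_cap and stud_tip below 0.004 m and z of snap_cap in the frame of hold_bar below 0.0135 m), for 0.2 s.
At the end, for the whole second after the job is handed in: the bar lies level within 0.1 rad across the cast within 6 mm of the stud's axis and 0.2 rad of the jig's y axis; the cap is snapped on, flush on the bar within 1.5 mm and within 4 mm of the axis, and the fingers still hold it and press it on the bar with more than 8 N (all of step 2 and horizontal distance between hold_bar and stud_tip below 0.006 m and z of hold_bar in the frame of jig below 0.042 m and angle between hold_bar's own z axis and vertical below 0.1 rad and angle between the y axis of hold_bar and the y axis of jig, either way round below 0.2 rad and angle between snap_cap's own z axis and vertical below 0.08 rad and contact force between snap_cap and hold_bar above 8 N and contact force between the fingers and snap_cap above 3 N); the arm keeps its last pose, push and grip.
It fails at once if the bar is pressed so hard on the cast that the stone chips (more than 60 N) (contact force between hold_bar and cast above 60 N).
It fails at once if a bystander is shifted by more than 3 cm (distance of any of gel_pot, powder_pot, bur_block, spare_cast, putty_key, spatula, bowl from where it was at the start of the episode above 0.03 m).
It also fails if it takes over 67 s, if anything falls off the work surface, if the arm or the gripper's body presses on something with over 40 N, if the wrist force passes 120 N, or if a joint passes its speed limit or range.

## Working session

There is one attempt and no reset: what is moved stays moved. The work goes in short steps, Python scripts to look and compute and a tool call to move; the robot and the scene stay as the last step left them, time stands still between calls to the robot, and variables do not carry over. Pictures are saved under pics/ and viewed, at most 10 in all, crops included, and the job is handed in when it is done.

Besides the shell and the picture viewer there is one more tool, called after "Request:" in YAML: its name, and indented under it one key for each argument. arm_command: Moves the arm, as the interface text tells. Its arguments: {"type":"object","properties":{"deltas":{"type":"array"},"gripper":{"type":"number"},"squeeze":{"type":"number"}},"required":["deltas"]}

```bash
mkdir -p pics; cat > h.py <<'E'
import cv2,numpy as np
from plant import monitor,eyes,ticket
def cam(n):
    m=eyes.camera_model(n);R=cv2.Rodrigues(np.array(m["rvec"],float))[0];return m,R,np.array(m["tvec"],float).ravel()
def proj(n,P):
    m,R,t=cam(n);p=R@np.array(P,float)+t;a=p[:2]/p[2];a=a*(1+m["k1"]*(a@a));return np.array([m["fx"]*a[0]+m["cx"],m["fy"]*a[1]+m["cy"]])
def ray(n,uv):
    m,R,t=cam(n);d=np.array([(uv[0]-m["cx"])/m["fx"],(uv[1]-m["cy"])/m["fy"]]);a=d.copy()
    for _ in range(30):a=d/(1+m["k1"]*(a@a))
    return -R.T@t,R.T@np.array([a[0],a[1],1])
def atz(n,uv,z):
    o,d=ray(n,uv);return o+d*(z-o[2])/d[2]
def tri(a,b):
    o1,d1=ray("top",a);o2,d2=ray("side",b);M=np.stack([d1,-d2],1);s=np.linalg.lstsq(M,o2-o1,rcond=None)[0]
    p,q=o1+d1*s[0],o2+d2*s[1];return (p+q)/2,np.linalg.norm(p-q)
def shot(n,f,crop=None,k=1):
    im=eyes.read_camera(n)
    cv2.imwrite("pics/raw_"+f,im)
    if crop:x,y,X,Y=crop;im=im[y:Y,x:X]
    cv2.imwrite("pics/"+f,cv2.resize(im,None,fx=k,fy=k,interpolation=cv2.INTER_CUBIC))
E
python3 - <<'E'
from h import *
for n in("top","side"):
    shot(n,n+"0.png",None,1.42);m,R,t=cam(n);print(n,-R.T@t,m["fx"],m["k1"])
s=monitor.read_state();print(s["t"],s["tool_pos"],s["orientation"],s["force"],s["opening"])
E
```

```text
top [ 0.36686854 -0.08091687  1.12580682] 474.3595234872907 0.04758185317845154
side [0.25048054 0.75556599 0.72334629] 416.56997846974315 -0.01806893977434991
0.1 [ 0.27036789 -0.53507516  0.21772246] [-3.05452481e+00 -7.27705745e-01  3.51908404e-04] [-0.89761785  0.03873757 -0.82949411] 0.09276060987161125
```

View pics/top0.png

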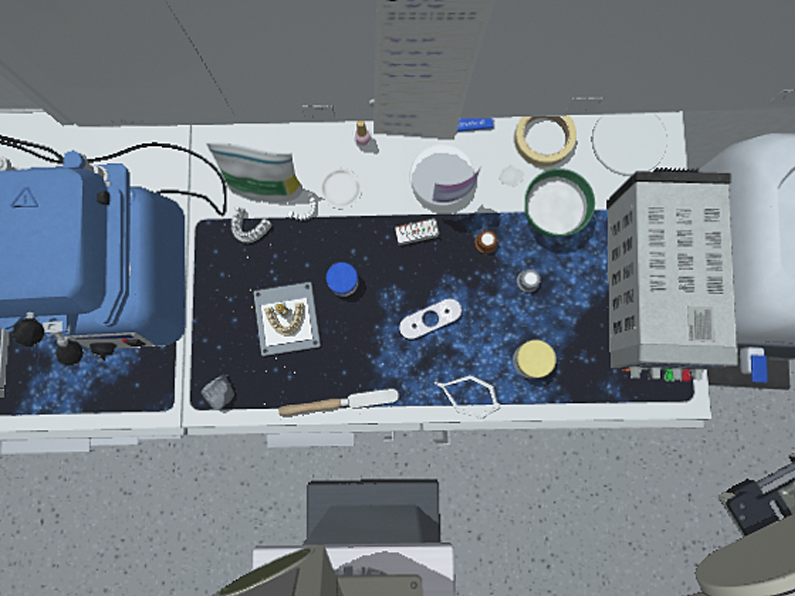

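View pics/side0.png

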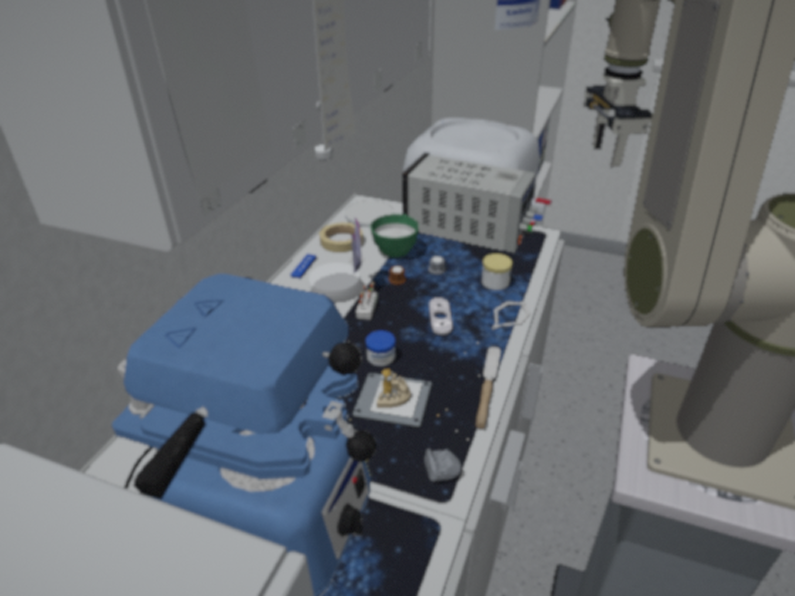

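Top view: the jig is at (286,318), the bar at (430,319), and the grey cap at (529,281). The look-alike is the brown cap at (487,241). The grey one fits the text (grey, round), so I leave the brown one. I'll confirm in an enlarged montage of both views.

```bash
python3 - <<'E'
from h import *
a=cv2.imread("pics/raw_top0.png");b=cv2.imread("pics/raw_side0.png")
def c(im,x,y,w,h,k):
    return cv2.resize(im[y:y+h,x:x+w],(400,300),interpolation=cv2.INTER_CUBIC)
# scale: w=400/k
out=np.vstack([np.hstack([c(a,275,155,120,90,0),c(a,164,188,80,60,0)]),np.hstack([c(b,240,170,100,75,0),c(b,240,245,80,60,0)])])
cv2.imwrite("pics/m1.png",out)
E
```

```text
(no output)
```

View pics/m1.png

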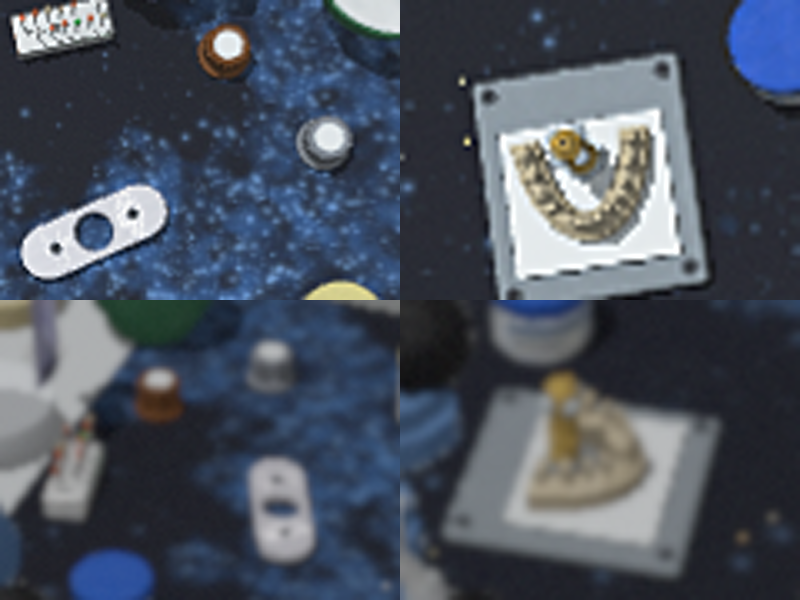

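The lower-left and upper-left crops confirm it: the grey cap's top is at montage (330,137) and the brown one is at (228,45), so I take the grey one. The stud tip is at (565,142), the jig screws are at (490,96), (662,69), (690,266) and (514,296), and the bar hole is at (94,231).

```bash
python3 - <<'E'
from h import *
a=cv2.imread("pics/raw_top0.png");b=cv2.imread("pics/raw_side0.png")
def blob(im,x,y,X,Y,th):
    g=cv2.cvtColor(im[y:Y,x:X],cv2.COLOR_BGR2GRAY);m=(g>th).astype(np.uint8)
    cs=cv2.findContours(m,cv2.RETR_EXTERNAL,cv2.CHAIN_APPROX_NONE)[0];c=max(cs,key=cv2.contourArea)
    M=cv2.moments(c);c=c.reshape(-1,2)+[x,y];return c,np.array([M["m10"]/M["m00"]+x,M["m01"]/M["m00"]+y])
c,ct=blob(a,275,205,332,245,140);cs,ctS=blob(b,298,205,322,245,120)
print("bar",ct,ctS,"tri",tri(ct,ctS))
W=np.array([atz("top",p,.012)[:2] for p in c]).astype(np.float32);r=cv2.minAreaRect(W);print(r,W.mean(0))
mom=cv2.PCACompute(W,None)[1];print("axis deg",np.degrees(np.arctan2(mom[0,1],mom[0,0])))
t=np.array([374,196.1]);s=np.array([308,181.8]);print("captop",tri(t,s),atz("top",t,.027))
c,ct=blob(a,362,185,385,210,190);print("captop blob",ct,atz("top",ct,.027))
t=np.array([197.0,216.4]);s=np.array([272,261.4]);print("stud",tri(t,s),atz("top",t,.07),atz("side",s,.07))
for k,z in(((490,96),.01),((662,69),.01),((690,266),.01),((514,296),.01)):print(atz("top",(164+(k[0]-400)/5,188+k[1]/5),z))
for k in ((512,397),(707,425),(666,552),(463,521)):print("side",atz("side",(240+(k[0]-400)/5,245+(k[1]-300)/5),.01))
for n,u in (("gel",(342,277)),("spat",(340,403)),("bur",(417,231)),("yellow",(535,358)),("brown",(487,239)),("blue L edge",(185,300)),("bowl",(560,203)),("putty",(217,391))):print(n,atz("top",np.array(u)/1.42,.04)[:2])
E
```

```text
bar [302.71647211 223.92036316] [309.757004   221.80674671] tri (array([ 0.51080608, -0.1341054 ,  0.00721018]), np.float64(0.0003197911427117978))
((0.5103957056999207, -0.13399134576320648), (0.038699328899383545, 0.10923297703266144), 22.97894859313965) [ 0.51052576 -0.13395208]
axis deg 113.47411
captop (array([ 0.57082493, -0.3014535 ,  0.02742836]), np.float64(0.0002470759713236307)) [ 0.57078148 -0.30156104  0.027     ]
captop blob [373.32971014 195.67753623] [ 0.57182141 -0.30005767  0.027     ]
stud (array([0.52591615, 0.10767461, 0.06335448]), np.float64(0.00031561379507456143)) [0.52476682 0.10645517 0.07      ] [0.52330432 0.11420489 0.07      ]
[0.55671117 0.1531795  0.01      ]
[0.5681013  0.07091673 0.01      ]
[0.47337029 0.05747352 0.01      ]
[0.4609018  0.14045899 0.01      ]
side [0.56650539 0.07350044 0.01      ]
side [0.47006308 0.05862112 0.01      ]
side [0.46120269 0.14264911 0.01      ]
side [0.55540053 0.15726515 0.01      ]
gel [0.57744351 0.00974038]
spat [0.37336628 0.01419618]
bur [ 0.65242005 -0.11531068]
yellow [ 0.43907044 -0.29822915]
brown [ 0.63610886 -0.23027122]
blue L edge [0.54453242 0.2668039 ]
bowl [ 0.6943943  -0.35292791]
putty [0.39616007 0.21072013]
```

Request:
arm_command:
  deltas:
    - [[0.5,4,0,0,0,7],[0.5,4,0,0,0,7],[0.5,4,0,0,0,7],[0.5,4,0,0,0,7],[2.7,3,-1,0,0,7],[2.7,3,-1,0,0,7],[2.7,3,-1,0,0,7],[2.7,3,-1,0,0,7],[2.7,3,-1,0,0,7],[2.7,3,-1,0,0,7],[2.7,3,-1,0,0,7],[2.7,3,-1,0,0,7]]
  gripper: 1

```text
t: 1.1
tool_pos: [0.5074, -0.1335, 0.1379]
orientation: [-1.776, -2.591, 0.0]
force: [-0.0, -0.8, 0.8]
opening: 0.093
gripper_force: 0.0
```

Request:
arm_command:
  deltas:
    - [[0,0,0,0,0,0],[0,0,0,0,0,0],[0,0,0,0,0,0]]

```text
t: 1.35
tool_pos: [0.5061, -0.1355, 0.1382]
orientation: [-1.784, -2.585, 0.001]
force: [0.8, 0.5, 0.6]
opening: 0.0931
gripper_force: 0.0
```

```bash
cat >> h.py <<'E'
def st(tx=None,ty=None,tz=None,ang=None):
    s=monitor.read_state();R=cv2.Rodrigues(np.array(s["orientation"],float))[0];p=np.array(s["tool_pos"])
    yaw=np.degrees(np.arctan2(R[1,1],R[0,1]));w=[0,0,0]
    print("t",round(s["t"],2),"pos",p.round(4),"yaw",round(yaw,2),"zax",R[:,2].round(4),"F",np.round(s["force"],1),"open",round(s["opening"],4),"gf",round(s["gripper_force"],1))
    if ang is not None:
        a=np.radians(ang);T=np.array([[np.sin(a),np.cos(a),0],[-np.cos(a),np.sin(a),0],[0,0,-1.]]);w=np.degrees(cv2.Rodrigues(T@R.T)[0].ravel())
    if tx is not None:print("go cm",(100*(np.array([tx,ty,tz])-p)).round(2),"rot",np.round(w,2))
    return s
E
python3 -c "
from h import *
st(.5107,-.134,.03,23.1)"
```

```text
t 1.35 pos [ 0.5061 -0.1355  0.1382] yaw 20.79 zax [-1.2e-03 -1.0e-04 -1.0e+00] F [0.8 0.5 0.6] open 0.0931 gf 0.0
go cm [  0.46   0.15 -10.82] rot [ 3.364e+01 -8.348e+01 -2.000e-02]
```

```bash
sed -i 's/\[\[np.sin(a),np.cos(a),0\],\[-np.cos(a),np.sin(a),0\]/[[-np.sin(a),np.cos(a),0],[np.cos(a),np.sin(a),0]/' h.py; python3 -c "
from h import *
st(.5107,-.134,.03,23.1)"
```

```text
t 1.35 pos [ 0.5061 -0.1355  0.1382] yaw 20.79 zax [-1.2e-03 -1.0e-04 -1.0e+00] F [0.8 0.5 0.6] open 0.0931 gf 0.0
go cm [  0.46   0.15 -10.82] rot [ 0.01 -0.07  2.31]
```

Request:
arm_command:
  deltas:
    - [[0.46,0.15,-2,0,0,2.3],[0,0,-2,0,0,0],[0,0,-2,0,0,0],[0,0,-2,0,0,0],[0,0,-2,0,0,0],[0,0,-0.8,0,0,0],[0,0,0,0,0,0],[0,0,0,0,0,0]]

```text
t: 2.02
tool_pos: [0.5109, -0.135, 0.0312]
orientation: [1.734, 2.62, -0.0]
force: [0.1, -0.0, 0.5]
opening: 0.0928
gripper_force: 0.0
```

```bash
python3 -c "
from h import *
st(.5107,-.134,.004,23.1)
shot('top','t1.png',(260,180,340,270),4);shot('side','s1.png',(270,180,350,260),4)
a=cv2.imread('pics/t1.png');b=cv2.imread('pics/s1.png')
cv2.imwrite('pics/m2.png',np.hstack([a[:320],b[:320]]))"
```

```text
t 2.02 pos [ 0.5109 -0.135   0.0312] yaw 22.99 zax [-1.e-04 -1.e-04 -1.e+00] F [ 0.1 -0.   0.5] open 0.0928 gf 0.0
go cm [-0.02  0.1  -2.72] rot [ 0.01 -0.    0.11]
```

View pics/m2.png

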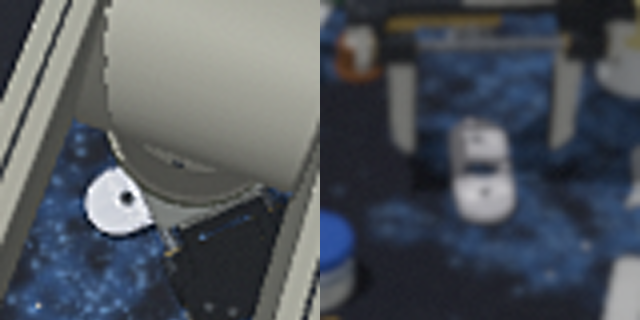

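The fingers straddle the bar (right half, bar at (482,170), fingers at (402,110) and (565,110)). I'll descend and grip.

Request:
arm_command:
  deltas:
    - [[0,0.1,-1,0,0,0],[0,0,-1,0,0,0],[0,0,-0.7,0,0,0],[0,0,0,0,0,0]]

```text
t: 2.45
tool_pos: [0.5095, -0.1323, 0.0013]
orientation: [-1.729, -2.619, 0.001]
force: [-0.5, 0.1, -0.6]
opening: 0.0929
gripper_force: 0.0
```

Request:
arm_command:
  deltas:
    - [[0,0,0,0,0,0],[0,0,0,0,0,0],[0,0,0,0,0,0],[0,0,0,0,0,0],[0,0,0,0,0,0],[0,0,0,0,0,0],[0,0,0,0,0,0],[0,0,0,0,0,0]]
  gripper: -1
  squeeze: 25

```text
t: 3.12
tool_pos: [0.5113, -0.1331, 0.0038]
orientation: [1.732, 2.621, 0.0]
force: [-0.1, 0.4, 0.0]
opening: 0.0444
gripper_force: 0.0
```

Request:
arm_command:
  deltas:
    - [[0,0,1,0,0,0],[0,0,2,0,0,0],[0,0,3,0,0,0],[0,0,3,0,0,0],[0,0,3,0,0,0],[0,0,0,0,0,0],[0,0,0,0,0,0]]

```text
t: 3.7
tool_pos: [0.5131, -0.1338, 0.127]
orientation: [1.729, 2.617, 0.002]
force: [0.3, 0.4, 0.2]
opening: 0.0013
gripper_force: 0.0
```

```bash
python3 -c "
from h import *
st(.5247,.107,.125,7.9)"
```

```text
t 3.7 pos [ 0.5131 -0.1338  0.127 ] yaw 23.1 zax [ 0.0054 -0.002  -1.    ] F [0.3 0.4 0.2] open 0.0013 gf 0.0
go cm [ 1.16 24.08 -0.2 ] rot [  0.15   0.29 -15.2 ]
```

I lifted before the fingers had closed, as they are slow. I'll reopen, back off and re-measure the bar.

Request:
arm_command:
  deltas:
    - [[-2,-3,0,0,0,0],[-2,-3,0,0,0,0],[-2,-3,0,0,0,0],[-2,-3,0,0,0,0],[-2,-3,0,0,0,0],[0,-3,0,0,0,0],[0,0,0,0,0,0],[0,0,0,0,0,0],[0,0,0,0,0,0]]
  gripper: 1

```text
t: 4.45
tool_pos: [0.4106, -0.3121, 0.1225]
orientation: [-1.731, -2.619, -0.001]
force: [-0.7, 0.1, 0.3]
opening: 0.0568
gripper_force: 0.0
```

```bash
python3 - <<'E'
from h import *
shot("top","t2.png");shot("side","s2.png")
a=cv2.imread("pics/raw_t2.png");b=cv2.imread("pics/raw_s2.png")
def blob(im,x,y,X,Y,th):
    g=cv2.cvtColor(im[y:Y,x:X],cv2.COLOR_BGR2GRAY);m=(g>th).astype(np.uint8)
    cs=cv2.findContours(m,cv2.RETR_EXTERNAL,cv2.CHAIN_APPROX_NONE)[0];c=max(cs,key=cv2.contourArea)
    M=cv2.moments(c);c=c.reshape(-1,2)+[x,y];return c,np.array([M["m10"]/M["m00"]+x,M["m01"]/M["m00"]+y])
c,ct=blob(a,275,205,332,245,140)
print(ct)
W=np.array([atz("top",p,.012)[:2] for p in c]).astype(np.float32);r=cv2.minAreaRect(W);print(r,W.mean(0))
st(.5107,-.134,.004,23.1)
cv2.imwrite("pics/m3.png",np.hstack([cv2.resize(a[170:290,250:410],None,fx=2.5,fy=2.5),cv2.resize(b[150:270,240:400],None,fx=2.5,fy=2.5)]))
E
```

```text
[303.04409857 225.37224384]
((0.5070332884788513, -0.13488055765628815), (0.038829389959573746, 0.10818847268819809), 23.78703498840332) [ 0.507118   -0.13495217]
t 4.55 pos [ 0.4112 -0.3117  0.1229] yaw 23.17 zax [-9.0e-04  1.3e-03 -1.0e+00] F [-0.1  0.1  0.4] open 0.0645 gf 0.0
go cm [  9.95  17.77 -11.89] rot [-0.07 -0.05 -0.07]
```

View pics/m3.png

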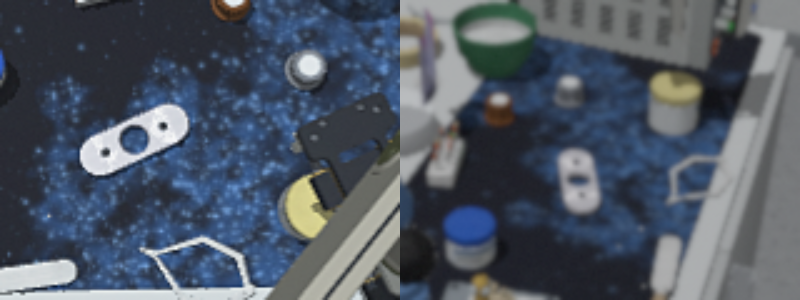

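The bar still lies flat at (135,138) and has only shifted about 3.5 mm. I'll go back and grip with enough closing time.

Request:
arm_command:
  deltas:
    - [[1.6,3,0,0,0,0.5],[1.6,3,0,0,0,0],[1.6,3,0,0,0,0],[1.6,3,0,0,0,0],[1.6,3,0,0,0,0],[1.6,2.7,0,0,0,0],[0,0,-2.5,0,0,0],[0,0,-2.5,0,0,0],[0,0,-2.5,0,0,0],[0,0,-1.5,0,0,0],[0,0,0,0,0,0],[0,0,0,0,0,0]]

```text
t: 5.55
tool_pos: [0.5063, -0.1346, 0.0329]
orientation: [-1.717, -2.628, 0.001]
force: [0.6, -0.4, 0.3]
opening: 0.0934
gripper_force: 0.0
```

```bash
python3 -c "
from h import *
st(.5071,-.135,.004,23.6)"
```

```text
t 5.55 pos [ 0.5063 -0.1346  0.0329] yaw 23.69 zax [-0.0024  0.001  -1.    ] F [ 0.6 -0.4  0.3] open 0.0934 gf 0.0
go cm [ 0.08 -0.04 -2.89] rot [-0.06 -0.13 -0.09]
```

Request:
arm_command:
  deltas:
    - [[0,0,-1,0,0,0],[0,0,-1,0,0,0],[0,0,-0.8,0,0,0],[0,0,0,0,0,0],[0,0,0,0,0,0],[0,0,0,0,0,0],[0,0,0,0,0,0],[0,0,0,0,0,0],[0,0,0,0,0,0],[0,0,0,0,0,0],[0,0,0,0,0,0],[0,0,0,0,0,0]]
  gripper: -1
  squeeze: 25

```text
t: 6.55
tool_pos: [0.5075, -0.1362, 0.0061]
orientation: [1.72, 2.628, 0.0]
force: [-0.7, -0.5, 3.9]
opening: 0.0377
gripper_force: 25.0
```

Request:
arm_command:
  deltas:
    - [[0,0,0,0,0,0],[0,0,0,0,0,0],[0,0,0,0,0,0],[0,0,0,0,0,0],[0,0,0,0,0,0],[0,0,0,0,0,0]]

```text
t: 7.05
tool_pos: [0.5075, -0.1362, 0.006]
orientation: [1.72, 2.628, 0.0]
force: [-1.7, -0.1, 6.0]
opening: 0.0375
gripper_force: 25.0
```

Request:
arm_command:
  deltas:
    - [[0,0,1,0,0,0],[0,0,2,0,0,0],[0,0,3,0,0,0],[0,0,3,0,0,0],[0,0,2.5,0,0,0],[0,0,0,0,0,0],[0,0,0,0,0,0]]

```text
t: 7.63
tool_pos: [0.5083, -0.1364, 0.1227]
orientation: [1.718, 2.626, 0.001]
force: [-0.2, -0.2, -0.7]
opening: 0.0378
gripper_force: 25.0
```

```bash
python3 -c "
from h import *
st(.5247,.107,.12,7.9)"
```

```text
t 7.63 pos [ 0.5083 -0.1364  0.1227] yaw 23.6 zax [ 0.0034 -0.0012 -1.    ] F [-0.2 -0.2 -0.7] open 0.0378 gf 25.0
go cm [ 1.64 24.34 -0.27] rot [  0.09   0.18 -15.7 ]
```

Request:
arm_command:
  deltas:
    - [[0.2,2,0,0,0,-2],[0.2,3,0,0,0,-2],[0.2,3,0,0,0,-2],[0.2,3,0,0,0,-2],[0.2,3,0,0,0,-2],[0.2,3,0,0,0,-2],[0.2,3,0,0,0,-2],[0.2,2.5,0,0,0,-1.7],[0,1.7,0,0,0,0],[0,0,0,0,0,0],[0,0,0,0,0,0],[0,0,0,0,0,0]]

```text
t: 8.63
tool_pos: [0.5222, 0.1053, 0.1193]
orientation: [-2.062, -2.369, 0.003]
force: [0.1, -0.5, -0.6]
opening: 0.0373
gripper_force: 25.0
```

```bash
python3 - <<'E'
from h import *
st(.5249,.1058,.085,7.9)
shot("top","t3.png");shot("side","s3.png")
a=cv2.imread("pics/raw_t3.png");b=cv2.imread("pics/raw_s3.png")
cv2.imwrite("pics/m4.png",np.hstack([cv2.resize(a[165:265,150:250],None,fx=4,fy=4,interpolation=2),cv2.resize(b[190:290,220:320],None,fx=4,fy=4,interpolation=2)]))
E
```

```text
t 8.63 pos [0.5222 0.1053 0.1193] yaw 7.92 zax [-2.4e-03 -7.0e-04 -1.0e+00] F [ 0.1 -0.5 -0.6] open 0.0373 gf 25.0
go cm [ 0.27  0.05 -3.43] rot [ 0.04 -0.14 -0.02]
```

View pics/m4.png

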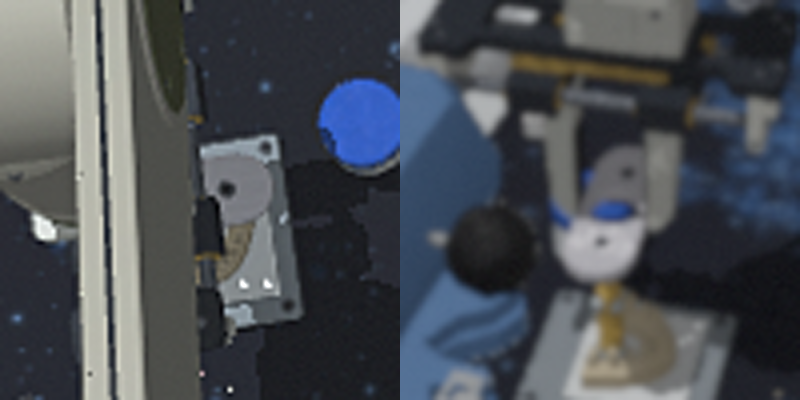

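```bash
python3 - <<'E'
from h import *
f=lambda u:np.array([275+u[0]/3.3333,155+u[1]/3.3333])
A,B=atz("top",f((56,247)),.012),atz("top",f((132,213)),.012);print("hole spacing",np.linalg.norm(A-B),"mid",(A+B)/2)
z=.125
h1=atz("side",(270.25,250.25),z);h2=atz("side",(277,233),z);print("side holes",h1,h2,(h1+h2)/2, "main",atz("side",(220+212/4,190+210/4),z))
ht=atz("top",(206.75,212.25),z);print("top hole",ht);print("tri",tri((206.75,212.25),(277,233)))
e=atz("top",(218,212.5),z);y=np.array([np.cos(np.radians(97.9)),np.sin(np.radians(97.9))])
print("end->centre",e[:2]+.055*y,"hole->centre",ht[:2]+np.linalg.norm(A-B)/2*y)
E
```

```text
hole spacing 0.05920164339368527 mid [ 0.51014859 -0.1350133   0.012     ]
side holes [0.51691767 0.13718304 0.125     ] [0.52471538 0.07761346 0.125     ] [0.52081652 0.10739825 0.125     ] main [0.52090525 0.11138776 0.125     ]
top hole [0.52508287 0.07589186 0.125     ]
tri (array([0.52530909, 0.07610451, 0.1236684 ]), np.float64(3.184712510265972e-05))
end->centre [0.51648246 0.1062755 ] hole->centre [0.5210144  0.10521176]
```

Request:
arm_command:
  deltas:
    - [[0.3,0.15,-1,0,0,0],[0,0,-1,0,0,0],[0,0,-1,0,0,0],[0,0,-1,0,0,0],[0,0,-0.7,0,0,0],[0,0,-0.4,0,0,0],[0,0,0,0,0,0],[0,0,0,0,0,0]]

```text
t: 9.4
tool_pos: [0.526, 0.1075, 0.0694]
orientation: [-2.063, -2.369, 0.001]
force: [-0.1, 0.0, -0.9]
opening: 0.0378
gripper_force: 25.0
```

```bash
python3 - <<'E'
from h import *
st(.5252,.1068,.046,7.9)
shot("side","s4.png");a=cv2.imread("pics/raw_s4.png")
cv2.imwrite("pics/m5.png",cv2.resize(a[220:290,230:310],None,fx=8,fy=8,interpolation=2))
E
```

```text
t 9.4 pos [0.526  0.1075 0.0694] yaw 7.91 zax [-5.e-04 -0.e+00 -1.e+00] F [-0.1  0.  -0.9] open 0.0378 gf 25.0
go cm [-0.08 -0.07 -2.34] rot [ 0.   -0.03 -0.01]
```

View pics/m5.png

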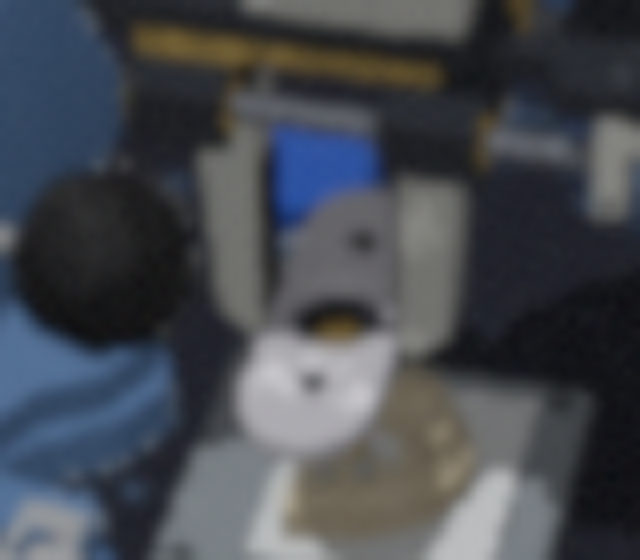

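The brass tip at (337,325) sits in the bar's hole, centred on (339,320). I'll continue down.

Request:
arm_command:
  deltas:
    - [[0,0,-0.4,0,0,0],[0,0,-0.4,0,0,0],[0,0,-0.4,0,0,0],[0,0,-0.4,0,0,0],[0,0,-0.2,0,0,0],[0,0,0,0,0,0],[0,0,0,0,0,0]]

```text
t: 10.03
tool_pos: [0.526, 0.1074, 0.0514]
orientation: [-2.063, -2.369, 0.001]
force: [0.2, 0.7, 0.4]
opening: 0.0374
gripper_force: 25.0
```

Request:
arm_command:
  deltas:
    - [[0,0,-0.2,0,0,0],[0,0,-0.2,0,0,0],[0,0,0,0,0,0],[0,0,0,0,0,0]]

```text
t: 10.37
tool_pos: [0.526, 0.1074, 0.0475]
orientation: [-2.063, -2.369, 0.0]
force: [0.7, 0.5, -1.8]
opening: 0.0376
gripper_force: 25.0
```

Request:
arm_command:
  deltas:
    - [[0,0,-0.1,0,0,0],[0,0,0,0,0,0],[0,0,-0.1,0,0,0],[0,0,0,0,0,0],[0,0,0,0,0,0]]

```text
t: 10.78
tool_pos: [0.5261, 0.1075, 0.0456]
orientation: [-2.063, -2.369, 0.0]
force: [-0.2, -0.0, -1.1]
opening: 0.0372
gripper_force: 25.0
```

Request:
arm_command:
  deltas:
    - [[0,0,-0.1,0,0,0],[0,0,0,0,0,0],[0,0,-0.1,0,0,0],[0,0,0,0,0,0],[0,0,0,0,0,0]]

```text
t: 11.2
tool_pos: [0.5264, 0.1075, 0.0447]
orientation: [2.063, 2.369, 0.0]
force: [-4.6, -0.4, 9.6]
opening: 0.0371
gripper_force: 25.0
```

Request:
arm_command:
  deltas:
    - [[0,0,0.05,0,0,0],[0,0,0,0,0,0],[0,0,0,0,0,0],[0,0,0,0,0,0],[0,0,0,0,0,0],[0,0,0,0,0,0],[0,0,0,0,0,0],[0,0,0,0,0,0]]
  gripper: 1

```text
t: 11.87
tool_pos: [0.5262, 0.1075, 0.0441]
orientation: [-2.063, -2.369, 0.0]
force: [-0.4, 1.0, -1.1]
opening: 0.0861
gripper_force: 0.0
```

Request:
arm_command:
  deltas:
    - [[0,0,1,0,0,0],[0,0,2,0,0,0],[0,0,3,0,0,0],[0,0,3,0,0,0],[0,-4,0,0,0,0],[0,-4,0,0,0,0],[0,-4,0,0,0,0],[0,-4,0,0,0,0],[0,-4,0,0,0,0],[0,-4,0,0,0,0],[0,0,0,0,0,0]]

```text
t: 12.78
tool_pos: [0.526, -0.1392, 0.1354]
orientation: [2.067, 2.362, -0.003]
force: [0.4, 0.7, -0.1]
opening: 0.093
gripper_force: 0.0
```

```bash
python3 - <<'E'
from h import *
st(.5713,-.301,.09,7.9)
shot("top","t5.png");shot("side","s5.png")
a=cv2.imread("pics/raw_t5.png");b=cv2.imread("pics/raw_s5.png")
cv2.imwrite("pics/m6.png",np.hstack([cv2.resize(a[180:260,160:240],None,fx=5,fy=5,interpolation=2),cv2.resize(b[235:315,240:320],None,fx=5,fy=5,interpolation=2)]))
E
```

```text
t 12.78 pos [ 0.526  -0.1392  0.1354] yaw 7.62 zax [ 0.0013 -0.0032 -1.    ] F [ 0.4  0.7 -0.1] open 0.093 gf 0.0
go cm [  4.53 -16.18  -4.54] rot [0.19 0.07 0.28]
```

View pics/m6.png

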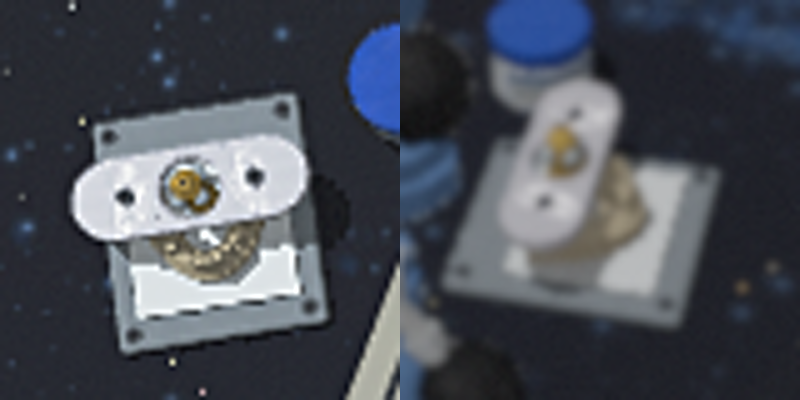

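The bar sits over the stud: its holes are at (126,196) and (255,176), and the stud tip is at (184,184). Next is the cap.

Request:
arm_command:
  deltas:
    - [[0.7,-2.5,0,0,0,0],[0.7,-2.5,0,0,0,0],[0.7,-2.5,0,0,0,0],[0.7,-2.5,0,0,0,0],[0.7,-2.5,0,0,0,0],[0.7,-2.4,0,0,0,0.3],[0.3,-1.3,-1.5,0,0,0],[0,0,-2,0,0,0],[0,0,-2,0,0,0],[0,0,-2,0,0,0],[0,0,0,0,0,0],[0,0,0,0,0,0]]

```text
t: 13.88
tool_pos: [0.5707, -0.2923, 0.0581]
orientation: [-2.053, -2.374, 0.0]
force: [-0.1, -0.2, 0.5]
opening: 0.0931
gripper_force: 0.0
```

```bash
python3 - <<'E'
from h import *
st(.5713,-.301,.009,7.9)
f=lambda u:np.array([160+u[0]/5,180+u[1]/5]);g=lambda u:np.array([240+(u[0]-400)/5,235+u[1]/5])
for z in(.051,):
  A,B=atz("top",f((126,196)),z),atz("top",f((255,176)),z);print("bar top",(A+B)/2,np.degrees(np.arctan2(*(A-B)[1::-1])))
  A,B=atz("side",g((544,202)),z),atz("side",g((576,114)),z);print("bar side",(A+B)/2,np.linalg.norm(A-B))
print("tip",atz("top",f((184,184)),.07),atz("side",g((560,130)),.07),tri(f((184,184)),g((560,130))))
E
```

```text
t 13.88 pos [ 0.5707 -0.2923  0.0581] yaw 8.3 zax [-0.0027  0.002  -1.    ] F [-0.1 -0.2  0.5] open 0.0931 gf 0.0
go cm [ 0.06 -0.87 -4.91] rot [-0.12 -0.16 -0.4 ]
bar top [0.52570417 0.10726254 0.051     ] 97.74302560983267
bar side [0.52480165 0.11101754 0.051     ] 0.059688769902410004
tip [0.52386504 0.10689814 0.07      ] [0.52380027 0.1129766  0.07      ] (array([0.52525374, 0.10796396, 0.06493189]), np.float64(0.0012896399991902852))
```

Request:
arm_command:
  deltas:
    - [[0.05,-0.85,-1,0,0,0],[0,0,-1,0,0,0],[0,0,-1,0,0,0],[0,0,-1,0,0,0],[0,0,-0.8,0,0,0],[0,0,0,0,0,0],[0,0,0,0,0,0],[0,0,0,0,0,0]]

```text
t: 14.55
tool_pos: [0.5718, -0.3031, 0.0114]
orientation: [2.057, 2.374, 0.0]
force: [-0.3, -1.1, 0.4]
opening: 0.0927
gripper_force: 0.0
```

Request:
arm_command:
  deltas:
    - [[0,0,0,0,0,0],[0,0,0,0,0,0],[0,0,0,0,0,0],[0,0,0,0,0,0],[0,0,0,0,0,0],[0,0,0,0,0,0],[0,0,0,0,0,0],[0,0,0,0,0,0],[0,0,0,0,0,0],[0,0,0,0,0,0],[0,0,0,0,0,0],[0,0,0,0,0,0]]
  gripper: -1
  squeeze: 40

```text
t: 15.55
tool_pos: [0.5717, -0.303, 0.0111]
orientation: [-2.057, -2.375, -0.0]
force: [0.3, -0.3, 0.4]
opening: 0.0308
gripper_force: 40.0
```

Request:
arm_command:
  deltas:
    - [[0,0,0,0,0,0],[0,0,0,0,0,0],[0,0,0,0,0,0]]

```text
t: 15.8
tool_pos: [0.5717, -0.303, 0.0111]
orientation: [2.057, 2.375, -0.0]
force: [-0.5, 0.3, -0.5]
opening: 0.0307
gripper_force: 40.0
```

Request:
arm_command:
  deltas:
    - [[0,0,1,0,0,0],[0,0,2,0,0,0],[0,0,3,0,0,0],[0,0,3,0,0,0],[0,0,3,0,0,0],[-0.5,3,0,0,0,0],[-0.5,3.5,0,0,0,0],[-0.5,3.5,0,0,0,0],[-0.5,3.5,0,0,0,0],[-0.5,3.5,0,0,0,0],[-0.5,3.5,0,0,0,0],[-0.5,3.5,0,0,0,0]]

```text
t: 16.8
tool_pos: [0.5363, -0.0615, 0.1321]
orientation: [2.057, 2.374, 0.001]
force: [-0.5, 0.1, 0.8]
opening: 0.0307
gripper_force: 40.0
```

Request:
arm_command:
  deltas:
    - [[-0.5,3.5,0,0,0,0],[-0.5,3.5,0,0,0,0],[-0.3,3.5,0,0,0,0],[0,3.5,0,0,0,0],[0,2.6,0,0,0,0],[0,0,-1,0,0,0],[0,0,-1,0,0,0],[0,0,-0.5,0,0,0],[0,0,0,0,0,0],[0,0,0,0,0,0]]

```text
t: 17.63
tool_pos: [0.5232, 0.1018, 0.1055]
orientation: [-2.058, -2.372, 0.002]
force: [-0.1, -0.1, -0.8]
opening: 0.0307
gripper_force: 40.0
```

```bash
python3 - <<'E'
from h import *
st(.5243,.106,.09,7.9)
shot("top","t6.png");shot("side","s6.png")
a=cv2.imread("pics/raw_t6.png");b=cv2.imread("pics/raw_s6.png")
cv2.imwrite("pics/m7.png",np.hstack([cv2.resize(a[180:260,160:240],None,fx=5,fy=5,interpolation=2),cv2.resize(b[215:295,230:310],None,fx=5,fy=5,interpolation=2)]))
E
```

```text
t 17.63 pos [0.5232 0.1018 0.1055] yaw 8.11 zax [-1.5e-03 -4.0e-04 -1.0e+00] F [-0.1 -0.1 -0.8] open 0.0307 gf 40.0
go cm [ 0.11  0.42 -1.55] rot [ 0.02 -0.09 -0.21]
```

View pics/m7.png

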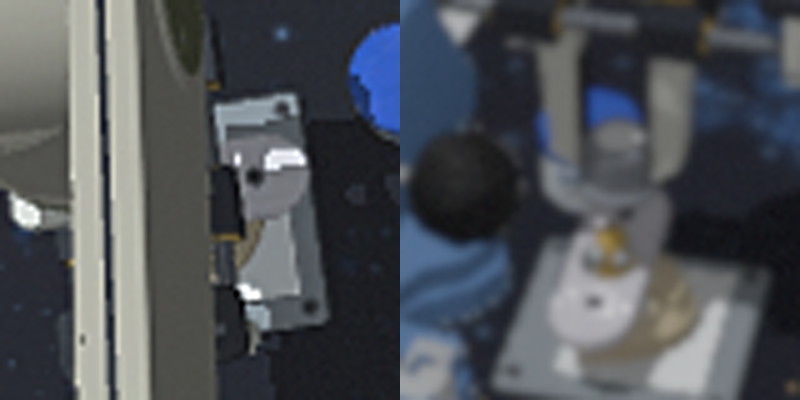

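In the side view the cap's top is at (618,137) and the brass tip at (608,228). I'll compare them through the same camera.

```bash
python3 - <<'E'
from h import *
g=lambda u:np.array([230+(u[0]-400)/5,215+u[1]/5])
c=atz("side",g((618,137)),.1215);t=atz("side",g((608,228)),.07)
print(c,t,t-c)
# brass blob centroid in both pictures, near the tip
for f,n,(x,y,X,Y) in(("raw_s6.png","side",(262,250,282,272)),("raw_t5.png","top",(188,208,206,226)),("raw_t0","top",(0,0,1,1))):
    if "t0" in f:break
    im=cv2.imread("pics/"+f)[y:Y,x:X].astype(int);m=(im[...,2]-im[...,0]>60)
    v,u=np.nonzero(m);print(n,"brass bbox",u.min()+x,u.max()+x,v.min()+y,v.max()+y,"mean",u.mean()+x,v.mean()+y)
print("expected tip px", [proj("side",(.5245,y,.07)) for y in(.1075,.11)],"cap px",[proj("side",(.5232,.1018+d,.1215)) for d in(0,.002)])
E
```

```text
[0.52136893 0.10684127 0.1215    ] [0.5251525  0.11206314 0.07      ] [ 0.00378357  0.00522187 -0.0515    ]
side brass bbox 270 272 262 264 mean 271.2857142857143 262.85714285714283
top brass bbox 194 199 214 219 mean 196.76923076923077 216.53846153846155
expected tip px [array([272.61274568, 259.38461284]), array([272.20395615, 260.08681589])] cap px [array([273.67799935, 240.8280581 ]), array([273.34328701, 241.3757594 ])]
```

Request:
arm_command:
  deltas:
    - [[0.2,0.45,-1,0,0,0],[0,0,-0.8,0,0,0],[0,0,-0.4,0,0,0],[0,0,-0.3,0,0,0],[0,0,0,0,0,0],[0,0,0,0,0,0]]

```text
t: 18.23
tool_pos: [0.5254, 0.1074, 0.0808]
orientation: [-2.056, -2.374, 0.001]
force: [-0.7, -0.1, -0.2]
opening: 0.0307
gripper_force: 40.0
```

Request:
arm_command:
  deltas:
    - [[0,0,-0.2,0,0,0],[0,0,-0.2,0,0,0],[0,0,-0.2,0,0,0],[0,0,0,0,0,0],[0,0,0,0,0,0]]

```text
t: 18.65
tool_pos: [0.5256, 0.1075, 0.075]
orientation: [-2.057, -2.375, 0.0]
force: [0.2, 1.0, 0.3]
opening: 0.0311
gripper_force: 40.0
```

Request:
arm_command:
  deltas:
    - [[0,0,-0.1,0,0,0],[0,0,-0.1,0,0,0],[0,0,-0.1,0,0,0],[0,0,0,0,0,0],[0,0,0,0,0,0]]

```text
t: 19.07
tool_pos: [0.5257, 0.1074, 0.0721]
orientation: [2.057, 2.375, -0.0]
force: [-0.6, -0.4, -0.4]
opening: 0.0308
gripper_force: 40.0
```

Request:
arm_command:
  deltas:
    - [[0,0,-0.1,0,0,0],[0,0,-0.1,0,0,0],[0,0,0,0,0,0],[0,0,0,0,0,0]]

```text
t: 19.4
tool_pos: [0.5261, 0.1072, 0.0705]
orientation: [2.056, 2.374, 0.0]
force: [1.4, -1.7, 2.8]
opening: 0.0306
gripper_force: 40.0
```

Request:
arm_command:
  deltas:
    - [[0.05,-0.05,-0.1,0,0,0],[0,0,-0.1,0,0,0],[0,0,-0.1,0,0,0],[0,0,0,0,0,0],[0,0,0,0,0,0]]
  squeeze: 55

```text
t: 19.82
tool_pos: [0.5266, 0.1065, 0.0677]
orientation: [2.056, 2.374, -0.0]
force: [-0.7, -4.6, 5.2]
opening: 0.0304
gripper_force: 55.0
```

Request:
arm_command:
  deltas:
    - [[0,0,-0.1,0,0,0],[0,0,-0.1,0,0,0],[0,0,0,0,0,0],[0,0,0,0,0,0]]

```text
t: 20.15
tool_pos: [0.526, 0.1066, 0.0643]
orientation: [2.057, 2.374, -0.001]
force: [3.3, -4.7, -5.2]
opening: 0.0305
gripper_force: 55.0
```

It clicked: the force flipped to pulling down. Now I'll seat it and press, and relieve the sideways force.

Request:
arm_command:
  deltas:
    - [[0.03,-0.06,-0.1,0,0,0],[0,0,-0.1,0,0,0],[0,0,0,0,0,0],[0,0,0,0,0,0]]

```text
t: 20.48
tool_pos: [0.5257, 0.1063, 0.0622]
orientation: [-2.056, -2.374, 0.002]
force: [2.2, -2.5, -6.7]
opening: 0.0303
gripper_force: 55.0
```

Request:
arm_command:
  deltas:
    - [[0,0,-0.05,0,0,0],[0,0,0,0,0,0],[0,0,0,0,0,0]]

```text
t: 20.73
tool_pos: [0.526, 0.1063, 0.0622]
orientation: [-2.056, -2.374, 0.001]
force: [0.7, -3.6, -7.7]
opening: 0.0309
gripper_force: 55.0
```

Request:
arm_command:
  deltas:
    - [[0,0,-0.1,0,0,0],[0,0,0,0,0,0],[0,0,0,0,0,0]]

```text
t: 20.98
tool_pos: [0.5264, 0.1064, 0.0619]
orientation: [-2.057, -2.375, 0.0]
force: [-1.2, -4.0, -2.7]
opening: 0.0306
gripper_force: 55.0
```

Request:
arm_command:
  deltas:
    - [[0,0,-0.1,0,0,0],[0,0,0,0,0,0],[0,0,0,0,0,0]]

```text
t: 21.23
tool_pos: [0.5266, 0.1064, 0.0617]
orientation: [2.057, 2.375, 0.0]
force: [-4.6, -5.9, 5.4]
opening: 0.0307
gripper_force: 55.0
```

Request:
arm_command:
  deltas:
    - [[-0.04,-0.06,-0.1,0,0,0],[0,0,0,0,0,0],[0,0,0,0,0,0],[0,0,0,0,0,0]]

```text
t: 21.57
tool_pos: [0.5266, 0.1063, 0.0616]
orientation: [2.056, 2.375, 0.002]
force: [-6.7, -2.8, 11.4]
opening: 0.0305
gripper_force: 55.0
```

```bash
python3 -c "
from h import *
st()"
```

```text
t 21.57 pos [0.5266 0.1063 0.0616] yaw 8.21 zax [ 1.1e-03  8.0e-04 -1.0e+00] F [-6.7 -2.8 11.4] open 0.0305 gf 55.0
```

Request:
arm_command:
  deltas:
    - [[-0.07,-0.03,-0.05,0,0,0],[0,0,0,0,0,0],[0,0,0,0,0,0],[0,0,0,0,0,0],[0,0,0,0,0,0],[0,0,0,0,0,0]]

```text
t: 22.07
tool_pos: [0.5266, 0.1063, 0.0616]
orientation: [2.056, 2.374, 0.004]
force: [-6.2, -1.3, 12.9]
opening: 0.031
gripper_force: 55.0
```

```bash
python3 - <<'E'
from h import *
shot("side","s8.png");shot("top","t8.png");st()
a=cv2.imread("pics/raw_t8.png");b=cv2.imread("pics/raw_s8.png")
cv2.imwrite("pics/m8.png",np.hstack([cv2.resize(a[180:260,160:240],None,fx=5,fy=5,interpolation=2),cv2.resize(b[225:305,230:310],None,fx=5,fy=5,interpolation=2)]))
E
```

```text
t 22.17 pos [0.5266 0.1063 0.0616] yaw 8.22 zax [ 0.0025  0.0012 -1.    ] F [-5.4 -1.1 12.8] open 0.0306 gf 55.0
```

View pics/m8.png

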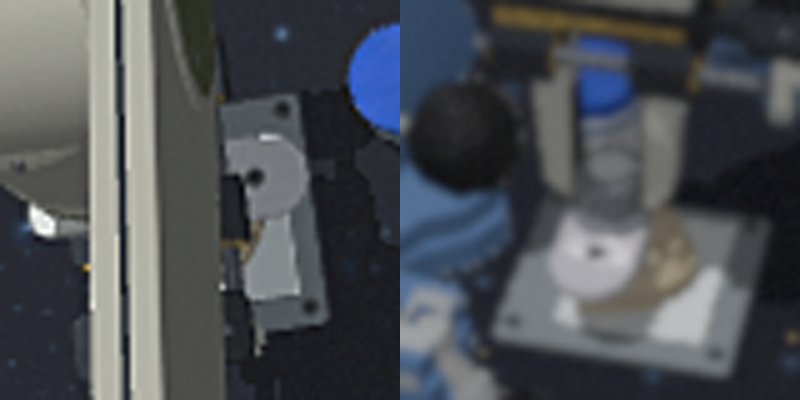

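The cap sits flush on the bar at (612,205), held upright, and the bar's hole positions are unchanged. One last small press will bring it to about 15 N.

Request:
arm_command:
  deltas:
    - [[-0.03,0,-0.03,0,0,0],[0,0,0,0,0,0],[0,0,0,0,0,0],[0,0,0,0,0,0]]

```text
t: 22.5
tool_pos: [0.5265, 0.1063, 0.0616]
orientation: [2.056, 2.374, 0.005]
force: [-6.4, -1.7, 14.8]
opening: 0.0304
gripper_force: 55.0
```

```bash
python3 -c "
from h import *
st();print(ticket.close_job())"
```

```text
t 22.5 pos [0.5265 0.1063 0.0616] yaw 8.22 zax [ 0.0031  0.0012 -1.    ] F [-6.4 -1.7 14.8] open 0.0304 gf 55.0
the job is handed in; nothing more can be done
None
```

The job is handed in at 22.5 s, no verdict returned: the bar lies over the stud across both limbs, and the cap has clicked, sits flush and is still gripped and pressed down with about 15 N.

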